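# Unstack the bearing kit and press the bush home

### The arm

A 6-joint arm with a two-finger parallel gripper is mounted at the origin on a cart in front of the work surface, level with it; the furniture and walls round the work are solid. World frame = base frame: x ahead of the robot, y to its left, z up, the work surface at z = 0. Lengths are in m, angles in rad, forces in N, time in s.
With the tool pointing down it reaches from about 0.35 to 0.95 m from the base axis. Payload 17.4 kg.
Tool frame: the origin (TCP) lies on the mounting face of the last link; the fingertips stand 186 mm ahead of it and the grasp point (between the pads) lies 167 mm ahead of it; z points along the fingers, y is the direction in which the jaws open and shut (so a half turn about z gives the same grasp; the last joint's range is limited). The gripper opens to 93 mm and grips with 3 to 60 N. Pads are 15 mm wide; open, the fingers measure 128 mm over their backs; the gripper's body (75 mm by 188 mm) begins 65 mm behind the grasp point.
Start: joints at [1.278, 0.116, 1.442, -0, 1.584, -0.038], TCP at [0.17, 0.653, 0.405] pointing down, gripper open.
Joint ranges: [-2.83, 2.83], [-0.83, 2.19], [0.07, 2.5], [-1.14, 4.28], [0.01, 3], [-2.97, 2.97]. Speed limits (rad/s): [1.89, 1.89, 2.22, 3.14, 3.14, 3.14].

### API

Orientations are given as a 3x3 rotation matrix whose columns are the frame's x, y, z axes.
In Python, from plant import get_obs, cams, workorder gives the robot as it stands. The module is installed in compiled form; this text tells all that it offers.
- The arm moves only by the tool carry_out, never from a script. Its argument "moves" is a list that holds one entry, the list of rows, each a list of 4 numbers: the shift along the tool's x, y, z in m, then the turn about the tool's z in rad. A call has 1 to 8 rows; each row is the pose to reach, as a shift and turn from the pose commanded when the call began, along the tool's axes at that moment; what a row does not reach only later rows make up. A row lasts 1/8 s, in which the tool goes at most 62.5 mm and 10.7 degrees, less where a joint would pass 70% of its speed; a pose out of reach is approached as far as the arm can. A call with a gripper value outside its range is refused whole. "jaw" is the opening, from -1 (shut) to 1 (fully open), set as the call begins (left out, the last holds). The fingers move at their own pace and stop on an object; "squeeze" is the grip in N (left out, the last holds). Time passes only in rows, so rows that repeat a pose let the fingers close. It gives the time, the measured TCP pose, the force and the opening at its end, in the units of the state.
- get_obs(): the state, without advancing time (a new reading comes with each control period).
- cams.snapshot(name): name is "scene" or "top" or "wrist"; returns (picture, depth): 420x560x3 uint8, red, green, blue; 420x560 float32, m along the optical axis (not along the pixel's ray), 0 where there is no reading.
- cams.camera_params(name): a dict with "vertical_fov" (degrees; the focal length in pixels is half the picture's height over the tangent of half this angle, whatever the lens; pixels are square), "cx", "cy" (the principal point, pixels), "origin" and "orientation" of the camera in the world. Camera axes: x right, y down, z forward; pixel columns grow to the right and rows downward; lengths in m; the calibration is good to about 2 mm. A picture is of the moment at which its call begins: read the wrist's pose just before it. camera_params takes no time and is no camera call; for the wrist camera it gives the pose at the moment of the call.
- workorder.finish_job(): hands the job in, once; it reports no verdict.
The state is a dict: "t": time; "qpos": joint angles; "joint_velocities": joint speeds; "effort": joint torques, N m; "tool_pos": TCP position; "eef_rot": TCP orientation; "ft_force": force on the tool from outside, world axes, zero at the start; "moment": the same for the moment, N m; "gripper_width": opening from 0.0 (shut) to 1.0 (fully open).
Only numpy, scipy, OpenCV 4.12 (cv2) and the standard library are available. Lean on these libraries where they do the work, as an engineer would, in place of code of your own. Each camera call takes 0.05 s, during which the arm holds its last target. There are 200 camera calls.

### The job

Take the stack of four machine parts apart and put each in its own place: the brass bush into the bore of the grey housing block, pressed down until it is fully home on its shoulder; the red seal ring flat in the black dish; the ball bearing over the slim steel post (yellow foot) and the blue spacer ring over the thick aluminium post (white foot), both lying flat on the foot. Leave the white jar and the caliper where they are.

Things in the scene. Friction and masses are not known exactly. Their poses are not given: they have to be found in the camera images.
- spacer: Blue spacer ring, outside diameter 62, bore 44, height 22 mm, 0.12 kg; the lowest part of the stack, standing on the bench. Loose, upright; its origin is the centre of its underside, z along its axis, up. 
- bearing: Ball bearing, steel with a black seal band, outside diameter 50, bore 25, height 22 mm, 0.15 kg; starts centred on the blue spacer. Loose, upright; its origin is the centre of its underside, z along its axis, up. 
- seal_ring: Red plastic seal ring, outside diameter 40, bore 24, height 22 mm, 0.05 kg; starts centred on the bearing. Loose, upright; its origin is the centre of its underside, z along its axis, up. 
- bush: Plain brass bush, outside diameter 30, bore 14, height 34 mm, 0.1 kg; top of the stack, starts centred on the red ring. Loose, upright; its origin is the centre of its underside, z along its axis, up. 
- thick_post: Fixed stand for the blue spacer: upright aluminium post of 26 mm diameter with chamfered end, its top 40 mm above the bench, on a white disc of 76 mm diameter and 6 mm thickness. Origin: centre of the disc's underside, on the bench; z up.
- slim_post: Fixed stand for the bearing: upright steel post of only 9 mm diameter with chamfered end, its top 42 mm above the bench, on a yellow disc of 76 mm diameter and 6 mm thickness. Origin: centre of the disc's underside, on the bench; z up.
- dish: Fixed shallow black round dish for the red seal ring: outside diameter 68, inside diameter 60, floor 4 mm thick, rim 10 mm above the bench. Origin: centre of its underside, on the bench; z up.
- housing: Fixed grey block for the bush, 68 mm square (foot 76), top 40 mm above the bench; upright central bore 34 mm, mouth chamfer 4 mm. In it a dark ring seat, 12 mm below the top, slides stiffly: 9 N on the bush drives it 8 mm down to a hard stop; it stays. Bush underside laid in: 28 mm above the bench; home: 20 mm (14 mm of bush stand proud of the block). Origin: centre of underside, z up.
- jar: White plastic screw-top jar, diameter 59, height 78 mm, loose, a bystander. Origin: centre of its underside.
- caliper: Caliper lying flat, 73 x 224 x 14 mm (long side along its y), loose, a bystander. Origin: centre of its underside.
Mind the look-alikes: they are no part of the job. What is meant by the bearing is not pink, and is the smaller of those in its own colour. Several things have the shape of the dish; the one meant has the colours described above.

How it is judged:
At the end, for the whole second after the job is handed in: Spacer flat on the thick post's disc (centres within 13 mm), bearing flat on the slim post's disc (12 mm), red ring flat on the dish floor (13 mm), bush upright in the bore, its underside at most 22.5 mm above the housing's underside (home: 20); all upright within 0.12 rad, at rest (horizontal distance between spacer and thick_post below 0.013 m and z of spacer in the frame of thick_post between 0.003 and 0.009 m and linear speed of each of spacer, bearing, seal_ring, bush below 0.02 m/s and angle between each of spacer, bearing, seal_ring, bush's own z axis and vertical below 0.12 rad and horizontal distance between bearing and slim_post below 0.012 m and z of bearing in the frame of slim_post between 0.003 and 0.009 m and horizontal distance between seal_ring and dish below 0.013 m and z of seal_ring in the frame of dish between 0.001 and 0.007 m and horizontal distance between bush and housing below 0.005 m and z of bush in the frame of housing between 0.017 and 0.0225 m); the robot touches nothing.
It fails at once if the jar is displaced by more than 30 mm (distance of jar from where it was at the start of the episode above 0.03 m).
It fails at once if the caliper is displaced by more than 30 mm (distance of caliper from where it was at the start of the episode above 0.03 m).
It also fails if it takes over 109 s, if anything falls off the work surface, if the arm or the gripper's body presses on something with over 40 N, if the wrist force passes 120 N, or if a joint passes its speed limit or range.

## Working session

There is one attempt and no reset: what is moved stays moved. The work goes in short steps, Python scripts to look and compute and a tool call to move; the robot and the scene stay as the last step left them, time stands still between calls to the robot, and variables do not carry over. Pictures are saved under pics/ and viewed, about 12 in all and at most 16, crops included, and the job is handed in when it is done.

Besides the shell and the picture viewer there is one more tool, called after "Emit:" as name(argument=value, ...) on one line, values as JSON. carry_out: Moves the arm, as the interface text tells. Its arguments: {"type":"object","properties":{"moves":{"type":"array"},"jaw":{"type":"number"},"squeeze":{"type":"number"}},"required":["moves"]}

```bash
mkdir -p pics
cat > h.py <<'E'
import numpy as np, cv2
from plant import get_obs, cams, workorder
def snap(n,f=None):
    p=cams.camera_params(n); im,d=cams.snapshot(n)
    if f: cv2.imwrite('pics/'+f,cv2.cvtColor(im,cv2.COLOR_RGB2BGR))
    return im,d,p
def foc(p): return 210/np.tan(np.radians(p['vertical_fov'])/2)
def cloud(d,p):
    f=foc(p); v,u=np.mgrid[:420,:560]
    c=np.stack([(u-p['cx'])/f*d,(v-p['cy'])/f*d,d],-1)
    return c@np.array(p['orientation']).T+np.array(p['origin'])
def ray(p,u,v,z):
    r=np.array(p['orientation'])@np.array([(u-p['cx'])/foc(p),(v-p['cy'])/foc(p),1]); o=np.array(p['origin'])
    return o+r*(z-o[2])/r[2]
E
python3 - <<'E'
from h import *
for n in ['top','scene']:
    im,d,p=snap(n,n+'0.png'); np.savez(n+'0.npz',im=im,d=d); print(n,p)
print(get_obs())
E
```

```text
top {'vertical_fov': 57.64280219978115, 'cx': 283.1846553714628, 'cy': 214.2736688591781, 'origin': array([0.40857665, 0.02039217, 1.06603001]), 'orientation': array([[ 0.00722798, -0.98534282,  0.17043262],
       [-0.99996566, -0.00781293, -0.0027617 ],
       [ 0.0040528 , -0.1704068 , -0.98536546]])}
scene {'vertical_fov': 51.07819934290961, 'cx': 274.38364272146896, 'cy': 212.30465167571074, 'origin': array([ 0.11812284, -0.62529148,  0.79979488]), 'orientation': array([[ 0.8191151 , -0.37337164,  0.43548142],
       [-0.57344191, -0.55238048,  0.60501254],
       [ 0.01465691, -0.74529821, -0.66657014]])}
{'t': 0.1, 'qpos': array([ 1.27819020e+00,  1.16407421e-01,  1.44217584e+00, -6.03085551e-06,
        1.58400153e+00, -3.77892211e-02]), 'joint_velocities': array([ 0.00032887, -0.00113277, -0.00038388,  0.00055972,  0.00043643,
       -0.00056018]), 'effort': array([ 3.69032845e-03, -7.22888231e+01, -6.23878741e+01,  7.82613899e-02,
        2.27517576e-02, -6.35056244e-05]), 'tool_pos': array([0.17015008, 0.65320908, 0.4041136 ]), 'eef_rot': array([[-9.67709440e-01,  2.52068168e-01, -2.80404862e-04],
       [ 2.52068322e-01,  9.67708972e-01, -9.51700696e-04],
       [ 3.14568501e-05, -9.91650930e-04, -9.99999508e-01]]), 'ft_force': array([0.08237682, 0.2773936 , 0.26636719]), 'moment': array([ 0.00986223,  0.03298646, -0.02031582]), 'gripper_width': 1.0019394946694824}
```

View pics/top0.png

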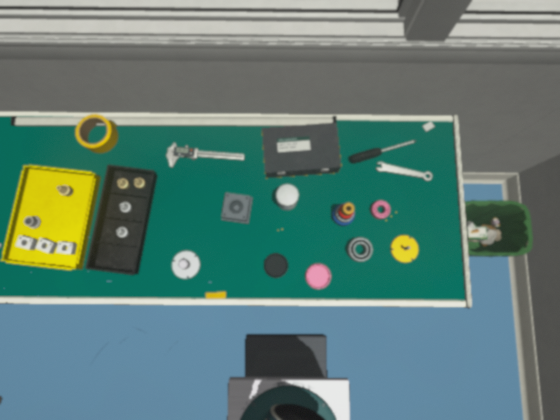

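View pics/scene0.png

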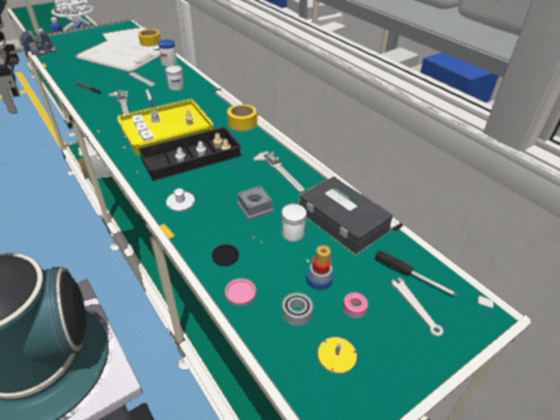

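Top view: the stack is at (345,212), the housing (237,207), the thick post with white foot (186,265) and the slim post with yellow foot (404,249).
- **Bearing candidates:** the one in the stack, a larger loose grey one at (360,249), and a pink one at (381,209). The one in the stack fits, being grey and smaller.
- **Dish candidates:** black at (276,265) and pink at (318,276). The black one fits.

I'll measure these and confirm with one crop.

Run:
```python
from h import *
T=np.load('top0.npz');S=np.load('scene0.npz')
a=cv2.resize(T['im'][180:300,170:430],None,fx=3,fy=3,interpolation=cv2.INTER_CUBIC)
b=cv2.resize(S['im'][180:380,160:400],None,fx=1,fy=1)
b=cv2.resize(S['im'][225:325,200:380],None,fx=2.3,fy=2.3,interpolation=cv2.INTER_CUBIC)
c=np.zeros((a.shape[0]+b.shape[0],a.shape[1],3),np.uint8);c[:a.shape[0]]=a;c[a.shape[0]:,:b.shape[1]]=b
cv2.imwrite('pics/crop.png',c[...,::-1])
p=cams.camera_params('top');X=cloud(T['d'],p)
ps=cams.camera_params('scene');Xs=cloud(S['d'],ps)
for n,(u,v) in dict(stack=(345,212),housing=(237,207),thick=(186,265),slim=(404,249),dish=(276,265),jar=(287,196),pdish=(318,276),bigb=(360,249),pink=(381,209)).items():
    w=X[v-18:v+19,u-18:u+19].reshape(-1,3); m=w[:,2]>0.003; w=w[m]
    print(n,'ray0',ray(p,u,v,0)[:2].round(3),'x',w[:,0].min().round(3),w[:,0].max().round(3),'y',w[:,1].min().round(3),w[:,1].max().round(3),'z',np.percentile(w[:,2],[50,95,100]).round(4))
# hue masks in scene cloud & top
for nm,im,C in (('top',T['im'],X),('scene',S['im'],Xs)):
    h=cv2.cvtColor(im,cv2.COLOR_RGB2HSV)
    g=(C[...,0]>.25)&(C[...,0]<.7)&(abs(C[...,1])<.45)&(C[...,2]>-.01)
    print(nm,'bench z',np.median(C[...,2][g]))
    for cn,lo,hi,s in (('blue',100,125,100),('red',0,6,120),('brass',10,22,90),('yellow',23,32,120)):
        m=(h[...,0]>=lo)&(h[...,0]<=hi)&(h[...,1]>s)&g&(h[...,2]>60)
        n,l,st,ce=cv2.connectedComponentsWithStats(m.astype(np.uint8))
        for i in range(1,n):
            if st[i,4]>15:
                q=C[l==i]; print(cn,ce[i].round(1),st[i,4],'min',q.min(0).round(3),'max',q.max(0).round(3),'mean',q.mean(0).round(3))
```

```text
stack ray0 [ 0.601 -0.158] x 0.549 0.65 y -0.207 -0.106 z [0.0443 0.1008 0.1038]
housing ray0 [0.613 0.149] x 0.409 0.665 y 0.02 0.201 z [0.0383 0.0429 1.066 ]
thick ray0 [0.448 0.285] x 0.399 0.498 y 0.02 0.337 z [0.0064 0.0397 1.066 ]
slim ray0 [ 0.497 -0.321] x 0.409 0.547 y -0.37 0.02 z [0.0058 0.01   1.066 ]
dish ray0 [0.45  0.036] x 0.401 0.499 y -0.011 0.086 z [0.0056 0.0113 1.066 ]
jar ray0 [0.646 0.007] x 0.409 0.699 y -0.044 0.058 z [0.0772 0.0811 1.066 ]
pdish ray0 [ 0.421 -0.08 ] x 0.375 0.47 y -0.13 0.02 z [0.0054 0.0112 1.066 ]
bigb ray0 [ 0.496 -0.198] x 0.409 0.544 y -0.249 0.02 z [0.027  0.0308 1.066 ]
pink ray0 [ 0.61  -0.261] x 0.409 0.656 y -0.303 0.02 z [0.02   0.0245 1.066 ]
top bench z 8.180425725956564e-05
blue [339.4 219.6] 75 min [ 0.563 -0.177  0.006] max [ 0.602 -0.12   0.026] mean [ 0.575 -0.139  0.021]
red [343.6 214.8] 43 min [ 0.573 -0.163  0.056] max [ 0.595 -0.131  0.07 ] mean [ 0.581 -0.143  0.065]
brass [346.9 208.9] 118 min [ 0.579 -0.163  0.028] max [ 0.611 -0.136  0.104] mean [ 0.593 -0.148  0.089]
yellow [404.  248.3] 585 min [ 0.409 -0.357 -0.005] max [0.537 0.02  1.066] mean [ 0.499 -0.318  0.008]
yellow [215.9 294.7] 109 min [ 0.362  0.175 -0.004] max [0.376 0.227 0.006] mean [0.368 0.2   0.   ]
scene bench z 0.00026167390829390236
blue [318.2 282. ] 219 min [ 0.558 -0.183  0.004] max [ 0.616 -0.125  0.028] mean [ 0.575 -0.166  0.018]
red [320.  266.7] 134 min [ 0.571 -0.172  0.046] max [ 0.607 -0.135  0.069] mean [ 0.581 -0.16   0.061]
brass [322.5 255.4] 220 min [ 0.577 -0.168  0.066] max [ 0.606 -0.138  0.105] mean [ 0.588 -0.156  0.09 ]
yellow [166.3 231. ] 84 min [ 0.359  0.171 -0.003] max [0.375 0.228 0.003] mean [ 0.367  0.198 -0.   ]
yellow [336.7 355.1] 996 min [ 0.459 -0.36  -0.003] max [ 0.538 -0.281  0.028] mean [ 0.495 -0.324  0.006]
```

View pics/crop.png

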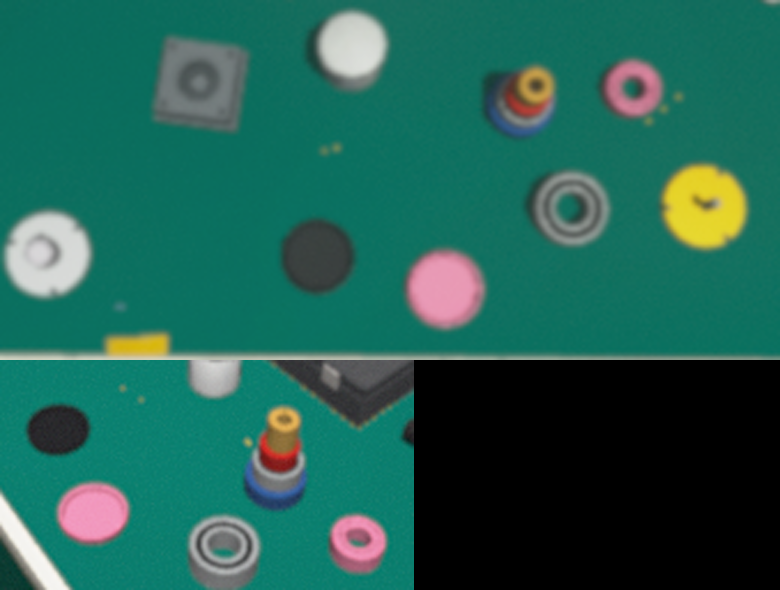

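The crop agrees: the stacked bearing is grey with a black band, smaller than the loose one, and the dish at (276,265) is black. Next I'll get precise fixture centres from both cameras.

```bash
cat >> h.py <<'E'
def mask(im,kind):
    h=cv2.cvtColor(im,cv2.COLOR_RGB2HSV); H,S,V=[h[...,i].astype(int) for i in range(3)]
    return dict(white=(S<45)&(V>140),yellow=(H>=22)&(H<=33)&(S>120)&(V>90),black=(V<70)&(S<110),grey=(S<60)&(V>50)&(V<175),
      brass=(H>=10)&(H<=23)&(S>80)&(V>60),red=((H<=7)|(H>=174))&(S>130)&(V>60),blue=(H>=102)&(H<=125)&(S>80)&(V>40))[kind]
def blob(im,kind,p,xy,z,R=.06):
    "ellipse centre of the blob (hull) around xy at height z -> world, spans"
    m=mask(im,kind).astype(np.uint8); f=foc(p)
    v,u=np.mgrid[:420,:560]; r=np.stack([(u-p['cx'])/f,(v-p['cy'])/f,np.ones(u.shape)],-1)@np.array(p['orientation']).T
    o=np.array(p['origin']); W=o+r*((z-o[2])/r[...,2])[...,None]
    m[np.hypot(W[...,0]-xy[0],W[...,1]-xy[1])>R]=0
    n,l,st,_=cv2.connectedComponentsWithStats(m)
    if n<2: return None
    i=1+st[1:,4].argmax(); c=cv2.findContours((l==i).astype(np.uint8),0,1)[0][0]
    h=cv2.convexHull(c)[:,0]; w=np.array([ray(p,a,b,z) for a,b in h])[:,:2].astype(np.float32)
    (cx,cy),rad=cv2.minEnclosingCircle(w*1000); rc=cv2.minAreaRect(w*1000)
    return (np.array([cx,cy]).round(1),round(rad*2,1),np.array(rc[0]).round(1),np.array(rc[1]).round(1),round(rc[2],1),st[i,4])
E
python3 - <<'E'
from h import *
for n in ('top','scene'):
    D=np.load(n+'0.npz');p=cams.camera_params(n)
    for nm,k,xy,z,R in (('thick','white',(.448,.285),.006,.05),('slim','yellow',(.497,-.32),.006,.05),('dish','black',(.45,.036),.010,.05),('housing','grey',(.6,.146),.04,.06),('bush','brass',(.592,-.152),.1,.035),('jar','white',(.63,.007),.078,.05)):
        print(n,nm,blob(D['im'],k,p,xy,z,R))
p=cams.camera_params('wrist');o=get_obs();R=np.array(o['eef_rot'])
print(p,'rel',R.T@(np.array(p['origin'])-o['tool_pos']),R.T@p['orientation'])
E
```

```text
top thick (array([450. , 285.6]), 76.9, array([449.8, 285.4]), array([74.2, 74.3]), 2.6, np.int32(614))
top slim (array([ 499. , -319.4]), 77.3, array([ 498.3, -320.1]), array([75. , 75.4]), 0.4, np.int32(588))
top dish (array([449.9,  38.1]), 62.8, array([449.9,  37.5]), array([59.9, 57.8]), 0.4, np.int32(409))
top housing (array([604.1, 145.5]), 100.0, array([603.5, 145.7]), array([75. , 74.2]), 82.2, np.int32(728))
top bush (array([ 591.1, -147.3]), 33.4, array([ 592.1, -146.7]), array([28.8, 31.2]), 0.5, np.int32(125))
top jar (array([632.1,   7.5]), 60.9, array([632.9,   7.9]), array([57. , 58.4]), 0.5, np.int32(395))
scene thick (array([449.9, 287.6]), 92.7, array([450. , 284.2]), array([84.8, 77. ]), 30.6, np.int32(440))
scene slim (array([ 496.4, -322.1]), 78.2, array([ 496.4, -322.3]), array([77. , 74.5]), 9.8, np.int32(1014))
scene dish (array([445.5,  33. ]), 67.0, array([445.1,  32.8]), array([66.2, 60.6]), 58.6, np.int32(423))
scene housing (array([597.6, 140.7]), 109.2, array([595. , 135.6]), array([96. , 86.3]), 81.6, np.int32(656))
scene bush (array([ 583.9, -159.1]), 48.9, array([ 584.3, -159.1]), array([47.9, 27.9]), 49.7, np.int32(199))
scene jar (array([623.6,  -1. ]), 81.5, array([624.8,  -2.3]), array([77.5, 57.1]), 54.3, np.int32(411))
{'vertical_fov': 71.62962652631246, 'cx': 284.3393242491684, 'cy': 214.26817899650823, 'origin': array([0.09980967, 0.67157985, 0.38444483]), 'orientation': array([[ 2.52054979e-01,  9.34682362e-01,  2.50673431e-01],
       [ 9.67712661e-01, -2.43263790e-01, -6.59919203e-02],
       [-7.01715168e-04,  2.59213445e-01, -9.65819806e-01]])} rel [7.26991550e-02 6.64854069e-05 1.96709964e-02] [[ 1.37021678e-05 -9.65811887e-01 -2.59243900e-01]
 [ 9.99999958e-01 -6.19302762e-05  2.83575290e-04]
 [-2.89935432e-04 -2.59243893e-01  9.65811845e-01]]
```

Emit:
carry_out(moves=[[[0,0,0,-0.185],[0,0,0,-0.255],[0,0,0,-0.255]]])

```text
t: 0.48
tool_pos: [0.1701, 0.6532, 0.4044]
eef_rot: [[-1.0, 0.0, -0.0], [0.0, 1.0, -0.001], [0.0, -0.001, -1.0]]
ft_force: [-0.6, -0.2, -0.0]
gripper_width: 0.999
```

Emit:
carry_out(moves=[[[-0.03,-0.05,0,0],[-0.06,-0.1,0,0],[-0.09,-0.15,0,0],[-0.12,-0.2,0,0],[-0.15,-0.25,0,0],[-0.18,-0.3,0,0],[-0.21,-0.35,0,0],[-0.24,-0.4,0,0]]])

```text
t: 1.48
tool_pos: [0.4107, 0.2515, 0.4049]
eef_rot: [[-1.0, 0.002, 0.0], [0.002, 1.0, 0.0], [-0.0, 0.0, -1.0]]
ft_force: [-0.2, 0.2, -0.0]
gripper_width: 0.998
```

Emit:
carry_out(moves=[[[-0.03,-0.05,0,0],[-0.03,-0.05,0,0],[-0.03,-0.05,0,0]]])

```text
t: 1.85
tool_pos: [0.4401, 0.2034, 0.4047]
eef_rot: [[-1.0, 0.002, -0.0], [0.002, 1.0, 0.0], [0.0, 0.0, -1.0]]
ft_force: [0.2, 0.1, 0.4]
gripper_width: 1.004
```

Run:
```python
from h import *
im,d,p=snap('wrist','w1.png'); np.savez('w1.npz',im=im,d=d,o=p['origin'],R=p['orientation']); print(get_obs()['tool_pos'])
for nm,k,xy,z,R in (('thick','white',(.45,.285),.006,.05),('thicktop','white',(.45,.285),.04,.02),('dish','black',(.45,.037),.010,.05),('housing','grey',(.602,.146),.04,.06)):
    print(nm,blob(im,k,p,xy,z,R))
X=cloud(d,p)
for nm,(x,y),lo,hi,r in (('housing top',(.602,.146),.035,.045,.06),('thick top',(.45,.285),.034,.046,.03),('thick disc',(.45,.285),.003,.009,.05),('dish rim',(.45,.037),.006,.014,.05)):
    m=(np.hypot(X[...,0]-x,X[...,1]-y)<r)&(X[...,2]>lo)&(X[...,2]<hi)
    w=X[m]; rc=cv2.minAreaRect(w[:,:2].astype(np.float32)*1000); c=cv2.minEnclosingCircle(w[:,:2].astype(np.float32)*1000); print(nm,len(w),np.median(w[:,2]).round(4),rc,c)
```

```text
[0.43990618 0.20386914 0.40470759]
thick (array([446.6, 285.9]), 76.6, array([438.6, 286.3]), array([75.8, 54.7]), 86.4, np.int32(1895))
thicktop (array([449.9, 285. ]), 39.7, array([443.7, 285.1]), array([39.3, 27.3]), 89.9, np.int32(583))
dish (array([445.5,  38.2]), 67.0, array([447.,  38.]), array([66.2, 63.1]), 89.9, np.int32(1916))
housing (array([602., 146.]), 119.9, array([593.6, 147.2]), array([119.3,  91.2]), 82.4, np.int32(4020))
housing top 682 0.0402 ((605.586669921875, 148.85372924804688), (67.53408813476562, 69.37999725341797), 82.45506286621094) ((605.8981323242188, 148.18833923339844), 47.55020523071289)
thick top 344 0.0398 ((447.00830078125, 285.4852294921875), (24.40439796447754, 24.5106258392334), 0.18047864735126495) ((447.4839172363281, 285.8419494628906), 12.852555274963379)
thick disc 2045 0.0064 ((447.5353698730469, 285.7015380859375), (74.58662414550781, 75.21334838867188), 69.57132720947266) ((445.7266540527344, 285.60711669921875), 39.461692810058594)
dish rim 582 0.0099 ((446.64794921875, 37.773311614990234), (66.51657104492188, 66.35132598876953), 78.20919799804688) ((446.64697265625, 37.598670959472656), 33.85185241699219)
```

View pics/w1.png

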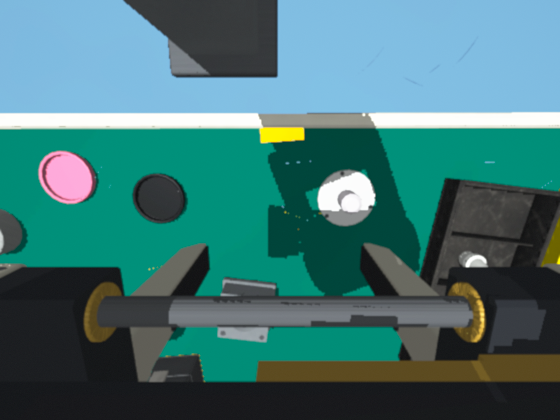

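Emit:
carry_out(moves=[[[-0.06,-0.014,0,0],[-0.12,-0.028,0,0],[-0.18,-0.042,0,0],[-0.24,-0.056,0,0],[-0.24,-0.056,0,0],[-0.24,-0.056,0,0]]])

```text
t: 2.65
tool_pos: [0.6798, 0.1488, 0.4043]
eef_rot: [[-1.0, -0.001, -0.001], [-0.001, 1.0, 0.0], [0.001, 0.0, -1.0]]
ft_force: [-0.6, 0.6, 0.2]
gripper_width: 1.002
```

Run:
```python
from h import *
im,d,p=snap('wrist','w2.png'); print(get_obs()['tool_pos'])
T=np.load('top0.npz');S=np.load('scene0.npz')
for n,X in (('wrist',cloud(d,p)),('top',cloud(T['d'],cams.camera_params('top'))),('scene',cloud(S['d'],cams.camera_params('scene')))):
  for nm,(x,y),lo,hi,r in (('housing top',(.602,.146),.036,.044,.055),('thick disc',(.448,.285),.003,.009,.045),('dish rim',(.448,.037),.007,.014,.045),('slim disc',(.498,-.32),.003,.009,.045),('bush top',(.592,-.152),.097,.103,.03),('bearing',(.59,-.152),.04,.047,.04),('spacer',(.59,-.152),.018,.026,.05)):
    m=(np.hypot(X[...,0]-x,X[...,1]-y)<r)&(X[...,2]>lo)&(X[...,2]<hi)
    w=X[m]; 
    if len(w)<15: continue
    rc=cv2.minAreaRect(w[:,:2].astype(np.float32)*1000); print(n,nm,len(w),np.median(w[:,2]).round(4),np.round(rc[0],1),np.round(rc[1],1),round(rc[2]))
```

```text
[0.67937755 0.14874079 0.40506521]
wrist housing top 2971 0.0404 [605.8 148.6] [68. 68.] 82
wrist thick disc 1343 0.0065 [472.  285.5] [72.6 27.5] 90
wrist dish rim 293 0.0101 [470.4  38. ] [20.3 60.9] 1
wrist bearing 530 0.0437 [ 590.4 -143.1] [37.9 49.4] 88
wrist spacer 728 0.0221 [ 589.9 -140.7] [60.3 44.8] 1
top housing top 466 0.0397 [607.6 147.7] [68.4 68.9] 83
top thick disc 434 0.0059 [449.  282.5] [76.  80.5] 9
top dish rim 121 0.0094 [448.6  36.1] [62.7 66. ] 1
top slim disc 511 0.0057 [ 499.5 -319.9] [76.  74.8] 50
top bush top 67 0.0999 [ 593.1 -149.8] [26.8 27. ] 55
top bearing 68 0.0435 [ 588.8 -148.3] [48.5 40.6] 57
top spacer 100 0.0218 [ 586.1 -145.5] [60.9 46.8] 49
scene housing top 362 0.0395 [606.3 145.8] [73.4 69.1] 83
scene thick disc 287 0.0058 [448.2 282.5] [75.8 73.8] 29
scene dish rim 131 0.0094 [447.5  34.4] [67.8 66.6] 30
scene slim disc 953 0.0062 [ 497.6 -320.2] [79.2 75.6] 75
scene bush top 93 0.0997 [ 591.8 -152.5] [29.3 29.1] 66
scene bearing 117 0.0437 [ 585.2 -157.7] [36. 48.] 46
scene spacer 147 0.0221 [ 583.2 -157.4] [45.2 60.7] 40
```

Emit:
carry_out(moves=[[[0.0,-0.06,0,0],[0.005,-0.12,0,0],[0.01,-0.18,0,0],[0.01,-0.24,0,0],[0.01,-0.3,0,0],[0.01,-0.3,0,0],[0.01,-0.3,0,0]]])

```text
t: 3.58
tool_pos: [0.6697, -0.1515, 0.4057]
eef_rot: [[-1.0, -0.001, 0.001], [-0.001, 1.0, -0.0], [-0.001, -0.0, -1.0]]
ft_force: [-0.3, 0.1, 0.1]
gripper_width: 1.0
```

Run:
```python
from h import *
im,d,p=snap('wrist','w3.png'); print(get_obs()['tool_pos']); X=cloud(d,p)
for nm,(x,y),lo,hi,r in (('dish rim',(.448,.037),.007,.014,.045),('slim disc',(.498,-.32),.003,.009,.045),('slim top',(.498,-.32),.03,.045,.02),('bush top',(.592,-.152),.097,.104,.03),('ring',(.59,-.152),.063,.069,.04),('bearing',(.59,-.152),.041,.047,.04),('spacer',(.59,-.152),.018,.026,.05),('big',(.496,-.198),.025,.035,.05)):
    m=(np.hypot(X[...,0]-x,X[...,1]-y)<r)&(X[...,2]>lo)&(X[...,2]<hi)
    w=X[m]; 
    if len(w)<15: continue
    rc=cv2.minAreaRect(w[:,:2].astype(np.float32)*1000); print(nm,len(w),np.median(w[:,2]).round(4),np.round(rc[0],1),np.round(rc[1],1),round(rc[2]))
for nm,k,z in (('bush','brass',.1),('red','red',.066),('blue','blue',.022)): print(nm,blob(im,k,p,(.592,-.152),z,.05))
```

```text
[ 0.66988547 -0.15106992  0.40556334]
dish rim 407 0.0101 [465.3  36.8] [67. 31.] 90
slim disc 3487 0.0064 [ 496.7 -319.9] [75.4 74.6] 46
slim top 104 0.0399 [ 496.9 -319.4] [7.4 8.7] 58
bush top 616 0.1002 [ 591.5 -150.2] [28.3 29.4] 1
ring 343 0.0662 [ 590.4 -149.4] [38.3 38.7] 90
bearing 430 0.0442 [ 590.7 -149.9] [48.7 49. ] 89
spacer 561 0.0223 [ 589.9 -150.3] [60.2 60.5] 0
big 2318 0.0284 [ 492.3 -193.2] [63.7 63.7] 88
bush (array([ 591.6, -150.3]), 30.4, array([ 591.6, -150.3]), array([29.9, 29.3]), 26.9, np.int32(143))
red (array([ 590.5, -149.7]), 38.8, array([ 590.5, -149.5]), array([36.5, 38. ]), 0.0, np.int32(219))
blue (array([ 589.5, -150.1]), 60.9, array([ 589. , -150.2]), array([59.2, 59.8]), 44.8, np.int32(484))
```

View pics/w3.png

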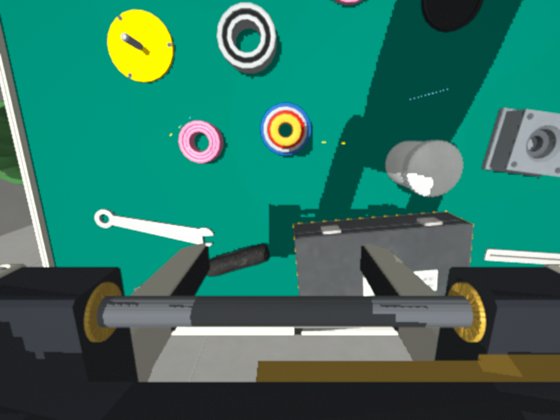

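Emit:
carry_out(moves=[[[0.04,0.001,0.03,0],[0.079,0.001,0.06,0],[0.079,0.001,0.1,0],[0.079,0.001,0.134,0],[0.079,0.001,0.134,0]]], jaw=0.0)

```text
t: 4.25
tool_pos: [0.5908, -0.1501, 0.2689]
eef_rot: [[-1.0, -0.002, -0.003], [-0.002, 1.0, 0.001], [0.003, 0.001, -1.0]]
ft_force: [-0.3, -0.4, 0.4]
gripper_width: 0.522
```

Emit:
carry_out(moves=[[[0,0,0,0],[0,0,0,0],[0,0,0,0],[0,0,0,0],[0,0,0,0]]], jaw=-1, squeeze=20)

```text
t: 4.88
tool_pos: [0.5917, -0.1516, 0.2724]
eef_rot: [[-1.0, -0.0, 0.002], [-0.0, 1.0, -0.0], [-0.002, -0.0, -1.0]]
ft_force: [-0.5, 2.5, 7.4]
gripper_width: 0.313
```

Emit:
carry_out(moves=[[[0,0,-0.03,0],[0,0,-0.08,0],[-0.002,0.05,-0.1,0],[-0.006,0.11,-0.1,0],[-0.008,0.17,-0.1,0],[-0.01,0.23,-0.1,0],[-0.014,0.28,-0.1,0],[-0.0145,0.3,-0.1,0]]])

```text
t: 5.88
tool_pos: [0.6056, 0.1506, 0.3711]
eef_rot: [[-1.0, -0.002, 0.0], [-0.002, 1.0, 0.0], [-0.0, 0.0, -1.0]]
ft_force: [-0.9, -0.4, -1.3]
gripper_width: 0.312
```

Emit:
carry_out(moves=[[[0,0,0.0,0],[0,0,0.04,0],[0,0,0.075,0],[0,0,0.075,0],[0,0,0.075,0]]])

```text
t: 6.5
tool_pos: [0.6061, 0.1475, 0.2975]
eef_rot: [[-1.0, 0.001, 0.002], [0.001, 1.0, 0.0], [-0.002, 0.0, -1.0]]
ft_force: [0.0, 0.1, -0.2]
gripper_width: 0.306
```

Run:
```python
from h import *
im,d,p=snap('wrist'); o=get_obs(); print(o['tool_pos'],o['ft_force'],o['gripper_width'])
a,da,pa=snap('scene'); b,db,pb=snap('top')
q=np.hstack([cv2.resize(a[150:250,200:320],(480,400)),cv2.resize(im[200:420,130:430],(320,400))]); cv2.imwrite('pics/s4.png',q[...,::-1])
for n,D,P,I in (('top',db,pb,b),('scene',da,pa,a)):
  X=cloud(D,P)
  q=X[mask(I,'brass')&(np.hypot(X[...,0]-.606,X[...,1]-.1485)<.04)&(X[...,2]>.045)]; print(n,len(q),q.min(0),q.max(0))
```

```text
[0.60617399 0.14774116 0.29791664] [-0.14724362 -0.9907931  -2.08917035] 0.3084561930342886Traceback (most recent call last):
  File "<stdin>", line 7, in <module>
    return umr_minimum(a, axis, None, out, keepdims, initial, where)
ValueError: zero-size array to reduction operation minimum which has no identity
```

View pics/s4.png

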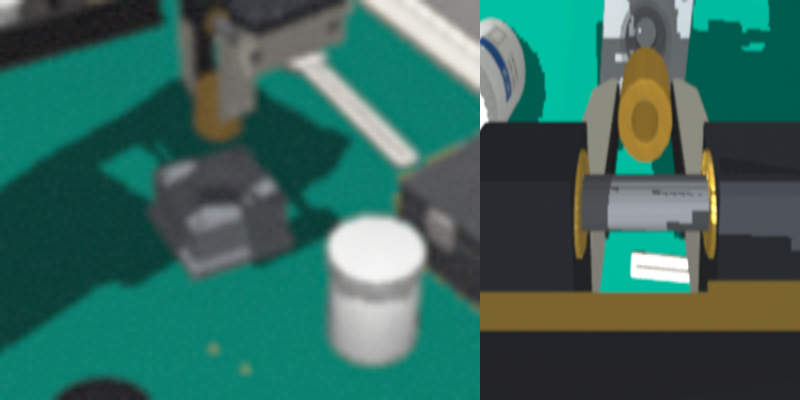

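Run:
```python
from h import *
im,d,p=snap('wrist'); o=get_obs(); X=cloud(d,p); print(o['tool_pos'])
q=X[mask(im,'brass')&(np.hypot(X[...,0]-.606,X[...,1]-.1485)<.03)&(X[...,2]>.05)]
print(len(q),q.min(0),q.max(0))
t=q[q[:,2]>q[:,2].max()-.006]; A=np.c_[t[:,:2],np.ones(len(t))]; print('top',t.mean(0),cv2.minEnclosingCircle(t[:,:2].astype(np.float32)*1000),'plane',np.linalg.lstsq(A,t[:,2],rcond=None)[0][:2])
for z in (.094,.1,.105,.11,.115,.12):
    s=q[abs(q[:,2]-z)<.0025]; print(z,len(s),s[:,0].min(),s[:,1].min(),s[:,1].max())
m=(np.hypot(X[...,0]-.606,X[...,1]-.1485)<.055)&(abs(X[...,2]-.04)<.003); w=X[m]; print('housing',len(w),cv2.minAreaRect(w[:,:2].astype(np.float32)*1000))
```

```text
[0.60597183 0.14813962 0.29732022]
6709 [0.58001533 0.12693635 0.09184586] [0.61910406 0.17191457 0.22910289]
top [0.58343821 0.14847007 0.22557286] ((584.5435791015625, 148.38307189941406), 20.51109504699707) plane [-5.72605831e-01  9.96493462e-05]
0.094 70 0.5909900911579742 0.13550442284674505 0.16150663125835013
0.1 145 0.5908546806859544 0.1351686542679407 0.16241867667466126
0.105 160 0.5909605996755385 0.13577648603469983 0.162294514048171
0.11 195 0.5907289574258677 0.13385884064101802 0.16254776389716358
0.115 205 0.5907490647353113 0.1344258716155595 0.16220139406775166
0.12 239 0.5908704131377329 0.13408372079346398 0.16299665574805505
housing 3455 ((603.3928833007812, 148.98641967773438), (68.30486297607422, 63.637962341308594), 82.53572845458984)
```

Bush measured upright, axis at (0.606, 0.148), bottom at 0.092; it lines up with the bore.

Emit:
carry_out(moves=[[[0,0,0.03,0],[0,0,0.045,0],[0,0,0.054,0],[0,0,0.06,0],[0,0,0.064,0],[0,0,0.064,0],[0,0,0.064,0]]])

```text
t: 7.58
tool_pos: [0.6059, 0.1483, 0.2323]
eef_rot: [[-1.0, -0.0, 0.001], [-0.0, 1.0, 0.0], [-0.001, 0.0, -1.0]]
ft_force: [-0.5, -0.0, 2.7]
gripper_width: 0.313
```

Emit:
carry_out(moves=[[[0,0,0,0],[0,0,0,0],[0,0,-0.02,0],[0,0,-0.04,0],[0,0,-0.04,0]]], jaw=0.0)

```text
t: 8.2
tool_pos: [0.6061, 0.1484, 0.2748]
eef_rot: [[-1.0, -0.0, 0.004], [-0.0, 1.0, 0.001], [-0.004, 0.001, -1.0]]
ft_force: [-0.4, -1.3, 0.4]
gripper_width: 0.501
```

Emit:
carry_out(moves=[[[0,0,0,0],[0,0,0,0],[0,0,0,0],[0,0,0,0],[0,0,0.012,0],[0,0,0.018,0],[0,0,0.018,0]]], jaw=-1)

```text
t: 9.07
tool_pos: [0.6056, 0.1483, 0.2528]
eef_rot: [[-1.0, -0.0, -0.001], [-0.0, 1.0, -0.0], [0.001, -0.0, -1.0]]
ft_force: [0.8, -0.3, -0.8]
gripper_width: 0.006
```

Run:
```python
from h import *
a,da,pa=snap('scene'); im,d,p=snap('wrist'); o=get_obs(); print(o['tool_pos'],o['ft_force'],o['gripper_width'])
q=np.hstack([cv2.resize(a[150:250,200:320],(480,400)),cv2.resize(im[200:420,130:430],(320,400))]); cv2.imwrite('pics/s5.png',q[...,::-1])
X=cloud(d,p);q=X[mask(im,'brass')&(np.hypot(X[...,0]-.606,X[...,1]-.1485)<.03)&(X[...,2]<.07)&(X[...,2]>.042)]
print(len(q),q.min(0),q.max(0),np.percentile(q[:,2],[80,95]))
```

```text
[0.60578082 0.14829579 0.25371387] [-0.8662925  -0.05844677 -0.18917445] 0.0051280729866969525
710 [0.59021033 0.13431279 0.04214369] [0.60403569 0.16313892 0.0684921 ] [0.0603531  0.06093645]
```

View pics/s5.png

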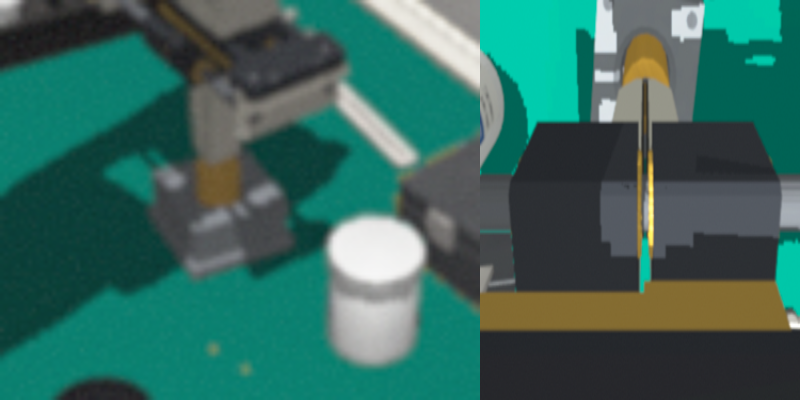

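The bush sits in the bore, with its top at about 0.061 m and the shut tips just above it. Now press it home.

Emit:
carry_out(moves=[[[0,0,0.004,0],[0,0,0.007,0],[0,0,0.009,0],[0,0,0.011,0],[0,0,0.012,0],[0,0,0.013,0],[0,0,0.013,0]]])

```text
t: 10.05
tool_pos: [0.6058, 0.1483, 0.2414]
eef_rot: [[-1.0, -0.0, 0.001], [-0.0, 1.0, 0.0], [-0.001, 0.0, -1.0]]
ft_force: [-3.4, -0.9, 6.0]
gripper_width: 0.005
```

Emit:
carry_out(moves=[[[0,0,0.001,0],[0,0,0.002,0],[0,0,0.003,0],[0,0,0.003,0]]])

```text
t: 10.55
tool_pos: [0.606, 0.1484, 0.24]
eef_rot: [[-1.0, -0.0, 0.002], [-0.0, 1.0, 0.0], [-0.002, 0.0, -1.0]]
ft_force: [-7.2, -2.4, 20.9]
gripper_width: 0.003
```

Emit:
carry_out(moves=[[[0,0,0.001,0],[0,0,0.002,0],[0,0,0.002,0]]])

```text
t: 10.92
tool_pos: [0.6062, 0.1484, 0.2397]
eef_rot: [[-1.0, -0.0, 0.003], [-0.0, 1.0, 0.001], [-0.003, 0.001, -1.0]]
ft_force: [-12.9, -2.3, 35.8]
gripper_width: 0.004
```

Emit:
carry_out(moves=[[[0,0,-0.02,0],[0.0,0,-0.07,0],[-0.04,-0.05,-0.12,0],[-0.08,-0.1,-0.15,0],[-0.08,-0.1,-0.15,0],[-0.08,-0.1,-0.15,0]]], jaw=1)

```text
t: 11.68
tool_pos: [0.6864, 0.047, 0.3866]
eef_rot: [[-1.0, 0.002, 0.001], [0.002, 1.0, -0.0], [-0.001, -0.0, -1.0]]
ft_force: [0.6, 0.3, -0.3]
gripper_width: 0.602
```

Run:
```python
from h import *
im,d,p=snap('wrist','w6.png'); o=get_obs(); print(o['tool_pos'])
X=cloud(d,p)
def meas(nm,x,y,lo,hi,r):
    w=X[(np.hypot(X[...,0]-x,X[...,1]-y)<r)&(X[...,2]>lo)&(X[...,2]<hi)]
    if len(w)>15:
        rc=cv2.minAreaRect(w[:,:2].astype(np.float32)*1000);print(nm,len(w),w[:,2].mean().round(4),np.round(rc[0],1),np.round(rc[1],1))
meas('bushtop',.606,.1485,.048,.07,.025);meas('housing',.606,.1485,.036,.044,.05)
meas('ring',.59,-.15,.063,.069,.04);meas('bearing',.59,-.15,.041,.047,.04);meas('jar',.62,.004,.075,.082,.05)
```

```text
[0.68587607 0.04799301 0.38563188]
bushtop 566 0.0539 [605.3 148.5] [28.  28.4]
housing 3398 0.0403 [605.7 148.6] [68.6 68.2]
ring 935 0.066 [ 590.5 -149.2] [39.6 38.6]
bearing 563 0.0439 [ 590.6 -143.9] [38.  49.1]
jar 2838 0.0787 [630.8   8. ] [57.7 58.9]
```

Bush is home: top 53.9 mm, so underside about 20 mm. Now the ring.

Emit:
carry_out(moves=[[[0.02,-0.05,0,0],[0.05,-0.1,0,0],[0.075,-0.15,0.02,0],[0.0955,-0.1975,0.06,0],[0.0955,-0.1975,0.11,0],[0.0955,-0.1975,0.1455,0],[0.0955,-0.1975,0.1455,0],[0.0955,-0.1975,0.1455,0]]], jaw=0.3)

```text
t: 12.72
tool_pos: [0.5906, -0.1486, 0.2418]
eef_rot: [[-1.0, -0.001, 0.001], [-0.001, 1.0, -0.0], [-0.001, -0.0, -1.0]]
ft_force: [0.6, 0.0, -0.3]
gripper_width: 0.648
```

Emit:
carry_out(moves=[[[0,0,0,0],[0,0,0,0],[0,0,0,0],[0,0,0,0],[0,0,0,0]]], jaw=-1, squeeze=12)

```text
t: 13.35
tool_pos: [0.5905, -0.1492, 0.241]
eef_rot: [[-1.0, -0.0, 0.001], [-0.0, 1.0, -0.0], [-0.001, -0.0, -1.0]]
ft_force: [-0.7, 1.4, 6.7]
gripper_width: 0.424
```

Emit:
carry_out(moves=[[[0,0,-0.03,0],[0,0,-0.06,0],[0.035,0.045,-0.06,0],[0.07,0.09,-0.06,0],[0.105,0.135,-0.05,0],[0.14,0.18,-0.04,0],[0.1435,0.187,-0.03,0],[0.1435,0.187,-0.03,0]]])

```text
t: 14.35
tool_pos: [0.4467, 0.0379, 0.2699]
eef_rot: [[-1.0, -0.001, -0.0], [-0.001, 1.0, -0.0], [0.0, -0.0, -1.0]]
ft_force: [0.9, 0.2, -0.1]
gripper_width: 0.426
```

Emit:
carry_out(moves=[[[0,0,0.03,0],[0,0,0.055,0],[0,0,0.066,0],[0,0,0.069,0],[0,0,0.069,0],[0,0,0.069,0]]])

```text
t: 15.1
tool_pos: [0.4471, 0.0377, 0.2021]
eef_rot: [[-1.0, -0.0, 0.001], [-0.0, 1.0, 0.0], [-0.001, 0.0, -1.0]]
ft_force: [0.2, -0.3, -0.2]
gripper_width: 0.423
```

Emit:
carry_out(moves=[[[0,0,0.001,0],[0,0,0.001,0],[0,0,0.001,0],[0,0,-0.04,0],[0,0,-0.09,0],[-0.045,-0.04,-0.12,0],[-0.09,-0.08,-0.15,0]]], jaw=0.2)

```text
t: 15.98
tool_pos: [0.5312, -0.0373, 0.3488]
eef_rot: [[-1.0, -0.001, 0.002], [-0.001, 1.0, -0.0], [-0.002, -0.0, -1.0]]
ft_force: [0.7, 0.5, 0.2]
gripper_width: 0.598
```

Emit:
carry_out(moves=[[[-0.045,-0.04,-0.02,0],[-0.09,-0.08,-0.02,0],[-0.13,-0.08,-0.02,0],[-0.13,-0.08,-0.02,0],[-0.13,-0.08,-0.02,0]]], jaw=0.6)

```text
t: 16.6
tool_pos: [0.6602, -0.1164, 0.3667]
eef_rot: [[-1.0, -0.0, -0.001], [-0.0, 1.0, 0.0], [0.001, 0.0, -1.0]]
ft_force: [-0.3, 0.4, -0.2]
gripper_width: 0.798
```

```bash
cat >> h.py <<'E'
def meas(X,nm,x,y,lo,hi,r):
    w=X[(np.hypot(X[...,0]-x,X[...,1]-y)<r)&(X[...,2]>lo)&(X[...,2]<hi)]
    if len(w)>15:
        rc=cv2.minAreaRect(w[:,:2].astype(np.float32)*1000);print(nm,len(w),w[:,2].mean().round(4),w[:,2].std().round(4),np.round(rc[0],1),np.round(rc[1],1))
    else: print(nm,'none')
E
python3 - <<'E'
from h import *
im,d,p=snap('wrist','w7.png'); print(get_obs()['tool_pos']); X=cloud(d,p)
meas(X,'ring',.447,.038,.015,.04,.03);meas(X,'dish',.447,.038,.007,.013,.045)
meas(X,'bearing',.59,-.15,.041,.047,.04);meas(X,'spacer',.59,-.15,.018,.026,.045);meas(X,'slim',.497,-.32,.003,.009,.045)
E
```

```text
[ 0.65988205 -0.11627381  0.36706989]
ring 296 0.023 0.0039 [463.5  35.7] [29.6  7.9]
dish 528 0.0099 0.0013 [467.9  37.1] [64.3 25.9]
bearing 1452 0.0439 0.0009 [ 590.4 -150.2] [48.8 49. ]
spacer 652 0.0222 0.0009 [ 589.5 -150.1] [59.9 61. ]
slim 4290 0.0064 0.0008 [ 496.4 -320. ] [75.5 75.2]
```

View pics/w7.png

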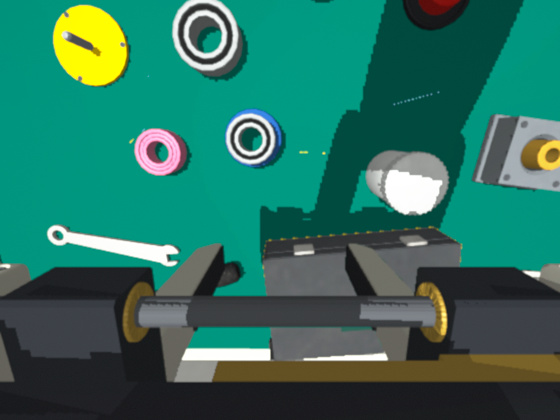

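Emit:
carry_out(moves=[[[0.035,-0.017,0.03,0],[0.0695,-0.0335,0.06,0],[0.0695,-0.0335,0.11,0],[0.0695,-0.0335,0.145,0],[0.0695,-0.0335,0.153,0],[0.0695,-0.0335,0.153,0]]])

```text
t: 17.4
tool_pos: [0.5909, -0.1499, 0.2151]
eef_rot: [[-1.0, -0.0, 0.001], [-0.0, 1.0, -0.0], [-0.001, -0.0, -1.0]]
ft_force: [0.3, 0.8, 0.1]
gripper_width: 0.802
```

Emit:
carry_out(moves=[[[0,0,0,0],[0,0,0,0],[0,0,0,0],[0,0,0,0],[0,0,0,0]]], jaw=-1, squeeze=20)

```text
t: 18.02
tool_pos: [0.5911, -0.1501, 0.2147]
eef_rot: [[-1.0, -0.0, 0.001], [-0.0, 1.0, -0.0], [-0.001, -0.0, -1.0]]
ft_force: [-0.2, 0.3, 6.3]
gripper_width: 0.531
```

Emit:
carry_out(moves=[[[0,0,-0.03,0],[0,0,-0.06,0],[0.03,-0.05,-0.06,0],[0.06,-0.11,-0.06,0],[0.09,-0.16,-0.06,0],[0.0942,-0.1697,-0.06,0],[0.0942,-0.1697,-0.06,0],[0.0942,-0.1697,-0.05,0]]])

```text
t: 19.02
tool_pos: [0.4975, -0.3189, 0.2642]
eef_rot: [[-1.0, -0.001, 0.001], [-0.001, 1.0, -0.0], [-0.001, -0.0, -1.0]]
ft_force: [0.7, 0.3, -1.5]
gripper_width: 0.532
```

Emit:
carry_out(moves=[[[0,0,0.02,0],[0,0,0.04,0],[0,0,0.055,0],[0,0,0.063,0],[0,0,0.065,0],[0,0,0.065,0]]])

```text
t: 19.77
tool_pos: [0.4969, -0.3199, 0.1994]
eef_rot: [[-1.0, -0.0, 0.001], [-0.0, 1.0, -0.0], [-0.001, -0.0, -1.0]]
ft_force: [-0.4, -0.8, -1.8]
gripper_width: 0.533
```

Emit:
carry_out(moves=[[[0,0,0.001,0],[0,0,0.001,0],[0,0,0.001,0],[0,0,-0.04,0],[0,0,-0.09,0],[-0.045,0.04,-0.12,0],[-0.09,0.08,-0.15,0],[-0.09,0.08,-0.15,0]]], jaw=0.6)

```text
t: 20.78
tool_pos: [0.5886, -0.2378, 0.3512]
eef_rot: [[-1.0, -0.003, 0.003], [-0.003, 1.0, -0.001], [-0.003, -0.001, -1.0]]
ft_force: [0.6, -0.2, 0.0]
gripper_width: 0.8
```

Emit:
carry_out(moves=[[[-0.04,0.04,-0.02,0],[-0.08,0.08,-0.02,0],[-0.08,0.08,-0.02,0],[-0.08,0.08,-0.02,0]]], jaw=1)

```text
t: 21.28
tool_pos: [0.6663, -0.1603, 0.3682]
eef_rot: [[-1.0, -0.0, -0.001], [-0.0, 1.0, -0.0], [0.001, -0.0, -1.0]]
ft_force: [-0.2, -0.3, 0.9]
gripper_width: 1.0
```

Run:
```python
from h import *
im,d,p=snap('wrist','w8.png'); print(get_obs()['tool_pos'],get_obs()['gripper_width']); X=cloud(d,p)
meas(X,'bearing',.497,-.32,.022,.034,.035);meas(X,'slim',.497,-.32,.003,.009,.045);meas(X,'post top',.497,-.32,.037,.046,.02)
meas(X,'spacer',.59,-.15,.018,.026,.045)
```

```text
[ 0.66607215 -0.16070149  0.36847301] 1.0009762822583477
bearing 1970 0.0276 0.0016 [ 496.9 -319. ] [49.3 49.5]
slim 2013 0.0063 0.0009 [ 497.  -319.2] [73.2 74.9]
post top 95 0.0409 0.0018 [ 496.7 -319.4] [8.1 8. ]
spacer 1318 0.0222 0.0009 [ 589.6 -149.9] [59.8 60.7]
```

Emit:
carry_out(moves=[[[0.04,0.005,0.03,0],[0.0763,0.0107,0.07,0],[0.0763,0.0107,0.12,0],[0.0763,0.0107,0.155,0],[0.0763,0.0107,0.17,0],[0.0763,0.0107,0.1765,0],[0.0763,0.0107,0.1765,0]]], jaw=0.7)

```text
t: 22.2
tool_pos: [0.5906, -0.1494, 0.1934]
eef_rot: [[-1.0, 0.0, 0.001], [0.0, 1.0, -0.0], [-0.001, -0.0, -1.0]]
ft_force: [-0.7, -0.4, 1.1]
gripper_width: 0.848
```

Emit:
carry_out(moves=[[[0,0,0,0],[0,0,0,0],[0,0,0,0],[0,0,0,0],[0,0,0,0]]], jaw=-1)

```text
t: 22.82
tool_pos: [0.5906, -0.1491, 0.1933]
eef_rot: [[-1.0, -0.0, 0.001], [-0.0, 1.0, -0.0], [-0.001, -0.0, -1.0]]
ft_force: [-0.3, -0.6, 6.0]
gripper_width: 0.661
```

Emit:
carry_out(moves=[[[0,0,-0.03,0],[0,0,-0.08,0],[0.03,0.04,-0.11,0],[0.06,0.09,-0.12,0],[0.08,0.145,-0.12,0],[0.1,0.2,-0.12,0],[0.12,0.255,-0.12,0],[0.13,0.31,-0.12,0]]])

```text
t: 23.82
tool_pos: [0.4591, 0.1625, 0.3127]
eef_rot: [[-1.0, -0.0, 0.001], [-0.0, 1.0, 0.0], [-0.001, 0.0, -1.0]]
ft_force: [0.8, -0.3, -1.4]
gripper_width: 0.661
```

Emit:
carry_out(moves=[[[0.005,0.05,0,0],[0.01,0.1,0,0],[0.013,0.1245,0.02,0],[0.013,0.1245,0.04,0],[0.013,0.1245,0.06,0],[0.013,0.1245,0.06,0]]])

```text
t: 24.58
tool_pos: [0.4472, 0.2844, 0.2506]
eef_rot: [[-1.0, 0.001, -0.002], [0.001, 1.0, -0.002], [0.002, -0.002, -1.0]]
ft_force: [-0.3, 0.1, -1.1]
gripper_width: 0.662
```

Emit:
carry_out(moves=[[[0,0.001,0.02,0],[0,0.001,0.04,0],[0,0.001,0.049,0],[0,0.001,0.051,0],[0,0.001,0.051,0],[0,0.001,0.051,0]]])

```text
t: 25.32
tool_pos: [0.4475, 0.2865, 0.2021]
eef_rot: [[-1.0, -0.0, 0.001], [-0.0, 1.0, 0.0], [-0.001, 0.0, -1.0]]
ft_force: [0.2, -1.2, -1.8]
gripper_width: 0.654
```

Emit:
carry_out(moves=[[[0,0,0.002,0],[0,0,0.002,0],[0,0,0.002,0]]])

```text
t: 25.7
tool_pos: [0.4473, 0.2864, 0.1995]
eef_rot: [[-1.0, -0.0, 0.0], [-0.0, 1.0, 0.0], [-0.0, 0.0, -1.0]]
ft_force: [0.2, -0.8, -1.4]
gripper_width: 0.658
```

Emit:
carry_out(moves=[[[0,0,0,0],[0,0,0,0],[0,0,-0.04,0],[0,0,-0.09,0],[-0.04,-0.03,-0.13,0],[-0.08,-0.06,-0.17,0],[-0.12,-0.09,-0.18,0],[-0.12,-0.09,-0.18,0]]], jaw=0.7)

```text
t: 26.7
tool_pos: [0.5693, 0.1946, 0.3803]
eef_rot: [[-1.0, 0.003, 0.001], [0.003, 1.0, 0.0], [-0.001, 0.0, -1.0]]
ft_force: [0.6, -0.1, -0.3]
gripper_width: 0.851
```

Run:
```python
from h import *
im,d,p=snap('wrist','w9.png'); print(get_obs()['tool_pos']); X=cloud(d,p)
meas(X,'spacer',.4475,.2856,.02,.036,.04);meas(X,'post top',.4475,.2856,.037,.046,.02);meas(X,'disc',.4475,.2856,.003,.009,.045)
meas(X,'ring',.447,.038,.015,.04,.03);meas(X,'dish',.447,.038,.007,.013,.045)
for n in ('top','scene'):
    i,d,p=snap(n,n+'9.png'); C=cloud(d,p); print(n)
    meas(C,'spacer',.4475,.2856,.02,.036,.04);meas(C,'disc',.4475,.2856,.003,.009,.045);meas(C,'ring',.447,.038,.022,.04,.03);meas(C,'dish',.447,.038,.007,.013,.045);meas(C,'bush',.606,.1485,.048,.07,.025);meas(C,'bearing',.497,-.32,.022,.034,.035);meas(C,'jar',.632,.008,.07,.085,.05)
```

```text
[0.56816816 0.19555874 0.37946686]
spacer 1695 0.0278 0.0022 [446.1 286.6] [61.  60.6]
post top 495 0.0397 0.0012 [447.9 285.6] [24.7 24.6]
disc 1320 0.0065 0.0009 [451.6 280.7] [75.4 62.3]
ring 982 0.0246 0.0032 [447.6  39.2] [38.9 38.8]
dish 935 0.0099 0.0012 [447.1  37.6] [67.4 65.7]
top
spacer none
disc none
ring 104 0.0259 0.0018 [449.3  37.3] [36.4 36.2]
dish 108 0.0094 0.0016 [448.6  36.2] [62.7 66. ]
bush none
bearing 211 0.0269 0.0022 [ 498.3 -319.3] [48.7 49.3]
jar 377 0.0779 0.0022 [632.1   6.9] [56.6 57.6]
scene
spacer 212 0.0267 0.0033 [446.7 283.2] [61.1 60.6]
disc 128 0.0059 0.0015 [442.4 275.4] [66.2 75.1]
ring 115 0.0254 0.0015 [447.4  34.7] [39.6 36.2]
dish 145 0.0096 0.0015 [445.7  31.9] [62.  66.1]
bush 66 0.0528 0.0021 [605.  146.3] [29.3 26.8]
bearing 407 0.0273 0.0019 [ 496.5 -321.4] [49.3 49.2]
jar 332 0.0777 0.0023 [628.9   3.8] [56.3 58.3]
```

View pics/w9.png

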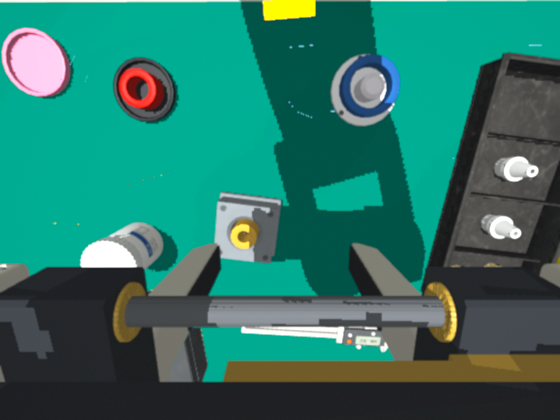

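View pics/scene9.png

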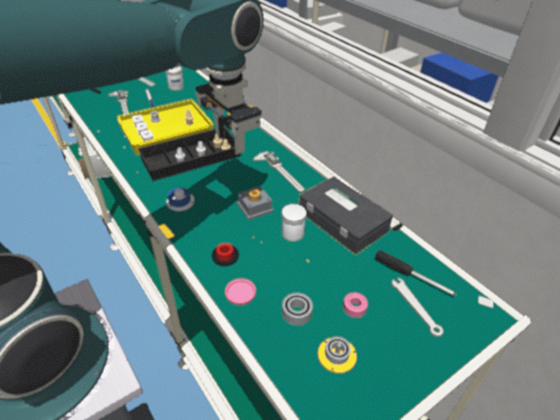

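The pictures show all four parts in place: red ring in the black dish (wrist 142,89), spacer on the thick post (370,88), bush in the housing (243,234) and bearing on the yellow foot (scene 337,353). The jar and caliper haven't moved, and the gripper touches nothing. Handing in.

```bash
python3 -c "
from h import *
print(get_obs()['t'],get_obs()['ft_force']); print(workorder.finish_job())"
```

```text
26.85 [-0.16593451  0.14804498  0.54763749]
the job is handed in; nothing more can be done
None
```

I took the stack apart, put all four parts in their places and handed the job in at about 27 s of the 109 s allowed. No verdict came back.

My last measurements:

| Part | Where it sits | Height check | Offset from target centre |
|---|---|---|---|
| Bush | housing bore | top 53.9 mm, so underside about 20 mm (home) | under 1 mm |
| Red seal ring | floor of the black dish | top 25–26 mm, so underside about 4 mm | about 1.7 mm |
| Bearing | yellow foot, over the slim post | top 27.6 mm, so underside about 6 mm | under 1 mm |
| Blue spacer | white foot, over the thick post | top 27.8 mm, so underside about 6 mm | about 2 mm |

- **Pressing:** I pushed the bush down with the shut fingertips. The force reached 36 N with no further travel, which I took as the hard stop.
- **Bystanders:** The jar measured within about 1 mm of where it started. I checked the caliper only by eye, and it looked unmoved.
- **Disagreements:** The cameras differed by 2–5 mm in absolute position. I used the wrist camera for picking and placing so its error would mostly cancel. In the last pictures the arm hid the spacer and bush from the top camera, so I checked those with the wrist and scene cameras instead. I checked flatness by top height and by eye, and did not fit tilt angles.

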